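# Let the ratchet drum of a welding positioner run back

### The arm

A 6-joint arm with a two-finger parallel gripper is mounted at the origin on the work surface. World frame = base frame: x ahead of the robot, y to its left, z up, the work surface at z = 0. Lengths are in m, angles in rad, forces in N, time in s.
With the tool pointing down it reaches from about 0.3 to 0.875 m from the base axis. Payload 6.4 kg.
Tool frame: the origin (TCP) lies between the finger pads; the fingertips stand 25 mm ahead of it and the grasp point (between the pads) lies 6 mm ahead of it; z points along the fingers, y is the line along which they close (so a half turn about z gives the same grasp; the last joint's range is limited). The gripper opens to 85 mm and grips with 20 to 120 N. Pads are 22 mm wide; open, the fingers measure 114 mm over their backs; the gripper's body (76 mm by 85 mm) begins 54 mm behind the grasp point. The pads swing forward as they close: fully open they stand 13 mm farther back than shut.
Start: joints at [-1.541, 0.181, 1.607, -0, 1.354, -0.206], TCP at [0.134, -0.559, 0.256] pointing down, gripper open.
Joint ranges: [-2.99, 2.99], [-0.89, 2.07], [0.3, 2.58], [-1.14, 4.28], [0, 2.63], [-3.12, 3.12]. Speed limits (rad/s): [2.57, 2.57, 3.01, 3.14, 3.14, 3.14].

### API

Orientations are given as a unit quaternion [w, x, y, z].
In Python, from bench import ctrl gives the robot as it stands.
- The arm moves only by the tool servo_tool, never from a script. Its argument "series" is text: rows parted by semicolons, each of 7 numbers parted by spaces: the gripper command: -1 is fully open, 1 is shut, values between are in proportion, then the shift along the tool's x, y, z in m, then the turn, a rotation vector about the tool's x, y, z in degrees. A call has 1 to 12 rows; each row is the pose to reach, as a shift and turn from the pose commanded when the call began, along the tool's axes at that moment; what a row does not reach only later rows make up. A row lasts 1/12 s, in which the tool goes at most 41.7 mm and 7.16 degrees, less where a joint would pass 70% of its speed; a pose out of reach is approached as far as the arm can. A call with a gripper value outside its range is refused whole. The fingers move at their own pace and stop on an object; the grip force is fixed at half the most. Time passes only in rows, so rows that repeat a pose let the fingers close. It gives the time, the measured TCP pose, the force, the opening and the grip force at its end, in the units of the state.
- ctrl.get_obs(): the state, without advancing time (a new reading comes with each control period).
- ctrl.camera(name): name is "side" or "top"; returns a dict with "img" (420x560x3 uint8, red, green, blue), "z_map" (420x560 float32, m along the optical axis (not along the pixel's ray), 0 where there is no reading), "fovy" (degrees; the focal length in pixels is half the picture's height over the tangent of half this angle, whatever the lens; pixels are square), "cx", "cy" (the principal point, pixels), "k1" (the pictures are not rectified: a ray, as slopes to the right and down, at radius r is drawn at 1 + k1 r^2 times it, then the intrinsics apply), "extrinsics" (4x4, takes a point from camera to world coordinates). Camera axes: x right, y down, z forward; pixel columns grow to the right and rows downward; lengths in m; the calibration is good to about 2 mm. A picture is of the moment at which its call begins.
- ctrl.hand_in(): hands the job in; it is judged then, once.
The state is a dict: "time_s": time; "q": joint angles; "dq": joint speeds; "joint_efforts": joint torques, N m; "eef_pos": TCP position; "eef_rot": TCP orientation; "wrist_force": force on the tool from outside, world axes, zero at the start; "torque": the same for the moment, N m; "opening": opening from 0.0 (shut) to 1.0 (fully open); "grasp_force": force on a finger pad.
Only numpy, scipy, OpenCV 4.12 (cv2) and the standard library are available. Lean on these libraries where they do the work, as an engineer would, in place of code of your own. Each camera call takes 0.05 s, during which the arm holds its last target. There are 200 camera calls.

### The job

The drum of the bench positioner is wound up and held by its ratchet. Take the pawl by its red handle, lift it clear of the toothed wheel and hold it up until the drum has turned itself all the way back and its green bracket lies on the rubber stop; then let the pawl down fully into the teeth and let go. Do not knock the yellow cage hard, and leave the loose things on the bench where they are.

Things in the scene. Friction and masses are not known exactly. Their poses are not given: they have to be found in the camera images.
- positioner: Fixed bench positioner; grey base plate 250 x 330 x 12 mm, origin under its centre, on the bench. Its -x side is the front (to the robot), z up; drum and pawl turn about axes along its y. mm in its frame: blue bearing cheeks at y -30 and 115, 60 wide, to z 127; blue pawl posts at x 90, y +-19, to z 194; rubber stop at x 80, y 65, top z 66.
- cage (a point): Middle of the front cross tube of the yellow cage, at x -75, y 0, z 340 mm in the positioner's frame. Tubes 12 mm thick: uprights at x -75 and 35, y +-150; cross tubes along y at x -75, -20 and 35. They bar a gripper pointing straight down at the handle: lean the tool back to the front 30 to 45 degrees and come in under the front tube, a finger on either side (+-y) of the handle.
- wheel (a point): Centre of the toothed wheel on the drum axis, at x 0, y 0, z 105 mm in the positioner's frame. Wheel 18 mm thick along y, outer radius 60, 14 teeth about 9 mm deep; the dark drum of radius 40 lies beside it at y 13 to 103. The pawl tip drops into the top of the wheel. Axes turn with the drum.
- pawl (a joint): Brass pawl's hinge, rad: 0 = fully down in the teeth, grows as the handle is lifted, stops at 0.35. The tip clears the teeth above 0.12; 0.2 to 0.28 is a good lift. About 0.25 kg, falls by its own weight; freeing it from the loaded tooth takes about 5 N at the handle. It sits fully down only over a gap between teeth.
- drum (a joint): Turn of the drum, rad: 0 = fully run back, bracket on the stop, a gap under the pawl tip. Starts wound up at about 0.8 to 1.8, held by the pawl (may creep to the nearest tooth in the first second). With the pawl clear, a damped spring and the bracket's weight turn it back at about 0.3 to 0.7 rad/s, 2 to 6 s in all; a pawl dropped early catches a tooth.
- pawl_grip (a point): Centre of the pawl's red round handle: diameter 18 mm, about 68 mm long, lying in the positioner's x-z plane at y 0, pointing to the front (-x) and rising 11 degrees that way when the pawl is down. With the pawl down it is at x -85, z 204.5 mm in the positioner's frame. Axes turn with the pawl (those of the positioner when down).
- pawl_pivot (a point): Hinge axis of the pawl, at x 90, y 0, z 180 mm in the positioner's frame. The handle centre is 175 mm in front (-x) of it and 24.5 mm above it when down and swings up about it.
- bracket (a point): Outer end of the green bracket (36 mm wide, 10 mm thick, with a small brass gear on it), which is fixed to the drum 95 mm from the drum's axis at y 65 mm; at drum 0 it points to the back (+x) 20 degrees below level, wound up it stands up.
- finial: Loose brass finial standing on the bench, 48 mm across, 85 mm tall, origin at the centre of its foot. Bystander.
- tape: Loose roll of tape lying flat, 90 mm across, 25 mm tall, origin under its centre. Bystander.
- flange: Loose steel ring lying flat, 110 mm across, 22 mm tall, origin under its centre. Bystander.
- screwdriver: Loose screwdriver with a red handle lying on the bench, 200 mm long, 26 mm thick, origin on the bench under its middle. Bystander.

How it is judged:
On the way:
1. the drum has run all the way back while the pawl is still held up clear of the teeth (value of joint drum below 0.06 rad and value of joint pawl above 0.07 rad), for 0.1 s.
At the end, for the whole second after the job is handed in: The drum is fully run back (within 0.06 rad of its stop), the pawl is fully down in the teeth (below 0.04 rad), both at rest, and the robot has let go (value of joint drum below 0.06 rad and value of joint pawl below 0.04 rad and velocity of joint each of drum, pawl below 0.05 rad/s); the robot touches nothing.
It fails at once if finial was shoved more than 30 mm (distance of finial from where it was at the start of the episode above 0.03 m).
It fails at once if tape was shoved more than 30 mm (distance of tape from where it was at the start of the episode above 0.03 m).
It fails at once if flange was shoved more than 30 mm (distance of flange from where it was at the start of the episode above 0.03 m).
It fails at once if screwdriver was shoved more than 30 mm (distance of screwdriver from where it was at the start of the episode above 0.03 m).
It fails at once if the arm or hand struck the positioner harder than 30 N (contact force between the arm and positioner above 30 N).
It also fails if it takes over 43 s, if anything falls off the work surface, if the arm or the gripper's body presses on something with over 40 N, if the wrist force passes 120 N, or if a joint passes its speed limit or range.

## Working session

There is one attempt and no reset: what is moved stays moved. The work goes in short steps, Python scripts to look and compute and a tool call to move; the robot and the scene stay as the last step left them, time stands still between calls to the robot, and variables do not carry over. Pictures are saved under pics/ and viewed, at most 10 in all, crops included, and the job is handed in when it is done.

Besides the shell and the picture viewer there is one more tool, called after "Call:" in YAML: its name, and indented under it one key for each argument. servo_tool: Moves the arm, as the interface text tells. Its arguments: {"type":"object","properties":{"series":{"type":"string"}},"required":["series"]}

```bash
mkdir -p pics; cat > h.py <<'E'
import numpy as np, cv2
from bench import ctrl
def cam(n):
    c=ctrl.camera(n); return c
def pts(c):
    h,w=c["z_map"].shape; f=h/2/np.tan(np.radians(c["fovy"])/2)
    u,v=np.meshgrid(np.arange(w),np.arange(h))
    K=np.array([[f,0,c["cx"]],[0,f,c["cy"]],[0,0,1.]])
    p=cv2.undistortPoints(np.stack([u,v],-1).reshape(-1,1,2).astype(float),K,np.array([c["k1"],0,0,0.])).reshape(h,w,2)
    z=c["z_map"]; P=np.dstack([p*z[...,None],z]); E=np.array(c["extrinsics"])
    W=P@E[:3,:3].T+E[:3,3]; W[z==0]=np.nan; return W
E
python3 - <<'E'
from h import *
print(ctrl.get_obs())
ims=[]
for n in("side","top"):
    c=cam(n); np.savez(f"{n}.npz",W=pts(c),img=c["img"]); cv2.imwrite(f"pics/{n}0.png",c["img"][...,::-1]); print(n,np.round(c["extrinsics"],3).tolist(),c["fovy"])
E
```

```text
{'time_s': 0.0, 'q': array([-1.54128129e+00,  1.81560567e-01,  1.60800087e+00, -4.12524862e-05,
        1.35383675e+00, -2.06312227e-01]), 'dq': array([ 3.38212086e-04, -3.56503727e-04, -2.65551923e-03, -5.51308629e-04,
        3.95381211e-04, -2.45961705e-05]), 'joint_efforts': array([-6.00978310e-04, -4.44868863e+01, -3.51343060e+01, -3.45345679e-04,
        8.91760807e-03, -4.64274166e-07]), 'eef_pos': array([ 0.13433001, -0.55855383,  0.25537661]), 'eef_rot': array([-9.01017447e-04,  9.93055309e-01,  1.17644965e-01,  5.96391762e-05]), 'wrist_force': array([-0.19305804, -0.05861452, -0.08473964]), 'torque': array([0.03944981, 0.00106971, 0.04419253]), 'grasp_force': 0.0, 'opening': 1.001797283754172}
side [[-0.712, -0.503, 0.489, 0.08], [-0.701, 0.491, -0.517, 0.596], [0.019, -0.711, -0.703, 0.985], [0.0, 0.0, 0.0, 1.0]] 45.47089750685468
top [[0.005, -0.998, 0.056, 0.5], [-1.0, -0.006, -0.015, 0.068], [0.016, -0.056, -0.998, 1.526], [0.0, 0.0, 0.0, 1.0]] 48.192815532053295
```

View pics/side0.png

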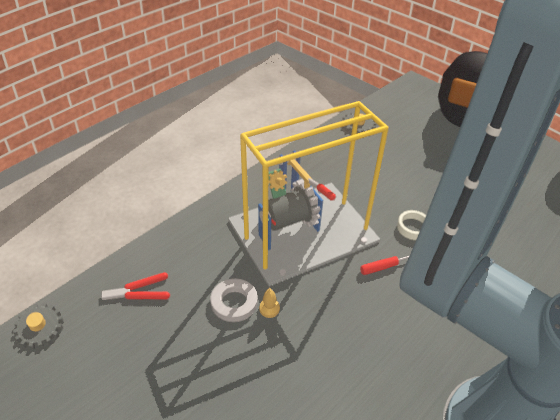

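View pics/top0.png

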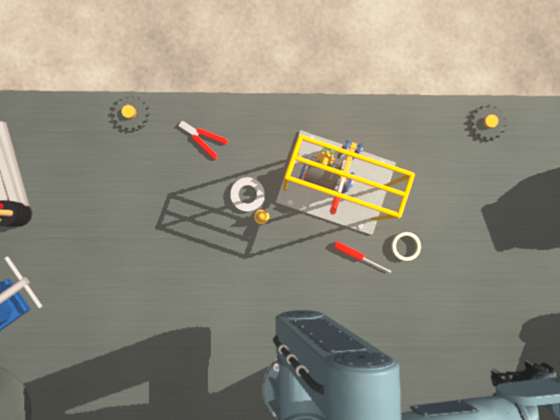

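The side view shows the red handle at about (326,190) with its end toward the robot, the cage around it. In the top view the handle is at about (335,205), the cage front tube runs from (287,185) to (402,215), the screwdriver is at (350,250), and the tape, finial and flange sit around.

```bash
cat > m.py <<'E'
from h import *
from scipy.optimize import minimize
Y=[];R=[];G=[]
for n in("side","top"):
    d=np.load(n+".npz"); W=d["W"]; i=cv2.cvtColor(d["img"],cv2.COLOR_RGB2HSV); H,S,V=np.moveaxis(i.astype(int),-1,0)
    z=W[...,2]
    base=(W[...,0]>.3)&(W[...,0]<1.1)&(abs(W[...,1])<.4)
    y=base&(H>20)&(H<32)&(S>150)&(z>.325)&(z<.36)
    r=base&((H<6)|(H>174))&(S>150)&(z>.15)&(z<.3)
    g=base&(S<40)&(z>.008)&(z<.018)
    print(n,y.sum(),r.sum(),g.sum(),"yel",W[y].mean(0),"red",np.median(W[r],0),W[r].min(0),W[r].max(0))
    Y.append(W[y]);R.append(W[r]);G.append(W[g])
    for k,p in(("Y",W[y]),("base",W[g])):
        (c,s,a)=cv2.minAreaRect(p[:,:2].astype(np.float32)); print(n,k,c,s,a,np.median(p[:,2]))
    for nm,box in((("tape",(390,425,230,265)),("screw",(330,395,235,275)),("finial",(250,275,205,226)),("flange",(225,268,172,215))) if n=="top" else ()):
        u0,u1,v0,v1=box; w=W[v0:v1,u0:u1].reshape(-1,3); w=w[w[:,2]>.008]; print(nm,np.median(w,0).round(3),w.min(0).round(3),w.max(0).round(3))
# rect fit: cage outline from yellow pts in top: tube grid x=-75,-20,35 ; y +-150
Y=np.vstack(Y)
def cost(p):
    c,s=np.cos(p[2]),np.sin(p[2]); d=Y[:,:2]-p[:2]; x=c*d[:,0]+s*d[:,1]; y=-s*d[:,0]+c*d[:,1]
    dx=np.min(abs(x[:,None]-[-.075,-.02,.035]),1)+np.maximum(abs(y)-.15,0)
    dy=np.min(abs(abs(y)[:,None]-.15),1)+np.maximum(abs(x+.02)-.055,0)
    return np.minimum(np.minimum(dx,dy),.03).mean()
m=Y[:,:2].mean(0)
b=min((minimize(cost,[m[0]+.02+a,m[1]+e,t],method="Nelder-Mead") for a in(-.01,.01) for e in(-.01,.01) for t in(-.15,-.25,-.35)),key=lambda r:r.fun)
print("fit",b.x,np.degrees(b.x[2]),b.fun)
c,s=np.cos(b.x[2]),np.sin(b.x[2]); print("grip pred",b.x[0]-.085*c,b.x[1]-.085*s)
E
python3 m.py
```

```text
side 2080 132 6238 yel [ 0.63657272 -0.10107105  0.34364494] red [ 0.57613731 -0.08530736  0.21986379] [ 0.54899767 -0.10404527  0.20687733] [ 0.60896718 -0.07224985  0.22942921]
side Y (0.6384242177009583, -0.10905225574970245) (0.3119748532772064, 0.12216724455356598) 71.66349029541016 0.3443975421301643
side base (0.6270747780799866, 0.006145179271697998) (0.45746806263923645, 0.7744492888450623) 0.16842487454414368 0.01199343994633828
top 1612 84 3937 yel [ 0.64111991 -0.11017113  0.34494567] red [ 0.57512558 -0.08762984  0.21992514] [ 0.55127026 -0.10151545  0.20993076] [ 0.59683325 -0.07797187  0.22821972]
top Y (0.6423051953315735, -0.11204524338245392) (0.3096219301223755, 0.12103218585252762) 71.67681884765625 0.3449693772153334
top base (0.6263675689697266, 0.0011022090911865234) (0.7979662418365479, 0.6445493698120117) 89.78014373779297 0.012019159583933625
tape [ 0.455 -0.34   0.023] [ 0.412 -0.387  0.008] [ 0.506 -0.293  0.033]
screw [ 0.438 -0.175  0.021] [ 0.363 -0.306  0.008] [ 0.489 -0.111  0.033]
finial [0.551 0.128 0.022] [0.519 0.089 0.008] [0.584 0.159 0.082]
flange [0.615 0.164 0.022] [0.553 0.105 0.008] [0.681 0.24  0.075]
fit [ 0.65851593 -0.11539265 -0.31864186] -18.256833578506523 0.0027503605415066024
grip pred 0.5777946762220589 -0.08876410001128718
```

```bash
cat >> h.py <<'E'
from scipy.spatial.transform import Rotation as Ro
O=np.array([.6585,-.1154,0]); YAW=np.radians(-18.25)
Rp=Ro.from_euler("z",YAW).as_matrix()
def P(x,y,z): return O+Rp@(np.array([x,y,z])/1000)
def tgt(lean):
    a=np.radians(lean); z=Rp@[np.sin(a),0,-np.cos(a)]; y=-Rp[:,1]; return np.stack([np.cross(y,z),y,z],1)
def go(grasp,lean=45,off=0):
    "shift(mm) and turn(deg) to put the grasp point at grasp, off mm back along tool z"
    o=ctrl.get_obs(); q=o["eef_rot"]; C=Ro.from_quat(q[[1,2,3,0]]).as_matrix(); T=tgt(lean)
    t=grasp-T[:,2]*(.006+off/1000)
    print("shift mm",(C.T@(t-o["eef_pos"])*1000).round(1),"turn",np.degrees(Ro.from_matrix(C.T@T).as_rotvec()).round(2),"target",t.round(3),"t",o["time_s"],"F",o["wrist_force"].round(1),"open",round(o["opening"],2),"q",o["q"].round(2))
E
python3 -c "
from h import *
go(P(-97,0,207),45,120); go(P(-97,0,207),45,0)
for n in('side','top'):
    W=np.load(n+'.npz')['W'];i=cv2.cvtColor(np.load(n+'.npz')['img'],cv2.COLOR_RGB2HSV).astype(int)
    r=((i[...,0]<6)|(i[...,0]>174))&(i[...,1]>150)&(W[...,2]>.19)&(W[...,2]<.3)&(W[...,0]>.5)&(W[...,0]<.7)
    L=(W[r]-O)@Rp*1000; L=L[np.argsort(L[:,0])]; print(n,L[::6].round(0).tolist())
"
```

```text
shift mm [ 455.  -406.5  -39.9] turn [-12.55  43.83  30.06] target [ 0.482 -0.057  0.296] t 0.1 F [ 0.5 -0.1  0. ] open 1.0 q [-1.54  0.18  1.61 -0.    1.35 -0.21]
shift mm [ 527.1 -361.7   44.9] turn [-12.55  43.83  30.06] target [ 0.562 -0.084  0.211] t 0.1 F [ 0.5 -0.1  0. ] open 1.0 q [-1.54  0.18  1.61 -0.    1.35 -0.21]
side [[-116.0, 1.0, 226.0], [-113.0, -0.0, 226.0], [-112.0, 4.0, 227.0], [-110.0, -5.0, 227.0], [-108.0, -1.0, 225.0], [-105.0, 7.0, 220.0], [-102.0, 5.0, 222.0], [-99.0, 6.0, 220.0], [-98.0, 6.0, 225.0], [-93.0, 2.0, 223.0], [-91.0, 5.0, 213.0], [-87.0, -1.0, 223.0], [-84.0, 5.0, 220.0], [-79.0, -1.0, 220.0], [-78.0, 6.0, 212.0], [-75.0, -3.0, 221.0], [-72.0, -2.0, 219.0], [-68.0, -5.0, 218.0], [-67.0, -3.0, 218.0], [-62.0, 2.0, 215.0], [-59.0, -3.0, 215.0], [-56.0, 6.0, 210.0]]
top [[-112.0, -1.0, 219.0], [-108.0, 3.0, 223.0], [-104.0, -1.0, 223.0], [-100.0, -3.0, 226.0], [-97.0, -5.0, 221.0], [-94.0, 5.0, 219.0], [-90.0, 3.0, 221.0], [-88.0, 4.0, 221.0], [-85.0, -4.0, 219.0], [-81.0, 3.0, 217.0], [-79.0, 4.0, 218.0], [-75.0, -7.0, 220.0], [-72.0, -6.0, 216.0], [-69.0, -8.0, 216.0]]
```

Call:
servo_tool:
  series: "-0.2 0.455 -0.4065 -0.04 -12.55 43.83 30.06;-0.2 0.455 -0.4065 -0.04 -12.55 43.83 30.06;-0.2 0.455 -0.4065 -0.04 -12.55 43.83 30.06;-0.2 0.455 -0.4065 -0.04 -12.55 43.83 30.06;-0.2 0.455 -0.4065 -0.04 -12.55 43.83 30.06;-0.2 0.455 -0.4065 -0.04 -12.55 43.83 30.06;-0.2 0.455 -0.4065 -0.04 -12.55 43.83 30.06;-0.2 0.455 -0.4065 -0.04 -12.55 43.83 30.06;-0.2 0.455 -0.4065 -0.04 -12.55 43.83 30.06;-0.2 0.455 -0.4065 -0.04 -12.55 43.83 30.06;-0.2 0.455 -0.4065 -0.04 -12.55 43.83 30.06;-0.2 0.455 -0.4065 -0.04 -12.55 43.83 30.06"

```text
time_s: 1.1
eef_pos: [0.4098, -0.1611, 0.2879]
eef_rot: [0.062, 0.912, -0.147, 0.378]
wrist_force: [0.4, -0.8, -0.5]
opening: 0.599
grasp_force: 0.0
```

```bash
python3 -c "
from h import *
go(P(-97,0,213),45,120)"
```

```text
shift mm [  35.4 -121.4   15. ] turn [ 0.17 -0.07  0.04] target [ 0.482 -0.057  0.302] t 1.1 F [ 0.4 -0.8 -0.5] open 0.6 q [-0.95 -0.76  2.43  0.57  0.88  0.7 ]
```

Call:
servo_tool:
  series: "-0.2 0.0354 -0.1214 0.015 0 0 0;-0.2 0.0354 -0.1214 0.015 0 0 0;-0.2 0.0354 -0.1214 0.015 0 0 0;-0.2 0.0354 -0.1214 0.015 0 0 0;-0.2 0.0354 -0.1214 0.015 0 0 0;-0.2 0.0354 -0.1214 0.015 0 0 0;-0.2 0.0354 -0.1214 0.015 0 0 0"

```text
time_s: 1.68
eef_pos: [0.4809, -0.0581, 0.3005]
eef_rot: [0.061, 0.913, -0.146, 0.376]
wrist_force: [-0.2, -0.2, 0.4]
opening: 0.604
grasp_force: 0.0
```

```bash
python3 -c "
from h import *
go(P(-97,0,213),45,0)
c=cam('side');d=cam('top'); cv2.imwrite('pics/a.png',np.hstack([cv2.resize(c['img'][60:300,200:440],(400,400)),cv2.resize(d['img'][100:300,240:440],(400,400))])[...,::-1])"
```

```text
shift mm [  2.   -1.3 119.2] turn [0.03 0.23 0.1 ] target [ 0.562 -0.084  0.217] t 1.6833 F [-0.2 -0.2  0.4] open 0.6 q [-0.4  -0.56  2.31  0.1   0.61  1.43]
```

View pics/a.png

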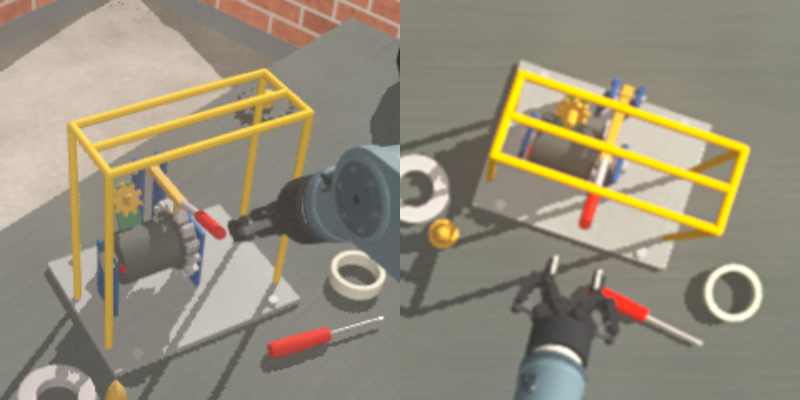

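The gripper is in front of the handle, fingers straddling its axis (in the right crop fingertips at (555,265) and (597,275), handle end at (587,220)); the way in lies under the front tube.

Call:
servo_tool:
  series: "-0.2 0.002 -0.001 0.03 0 0.2 0;-0.2 0.002 -0.001 0.06 0 0.2 0;-0.2 0.002 -0.001 0.085 0 0.2 0;-0.2 0.002 -0.001 0.1 0 0.2 0;-0.2 0.002 -0.001 0.11 0 0.2 0;-0.2 0.002 -0.001 0.117 0 0.2 0;-0.2 0.002 -0.001 0.117 0 0.2 0"

```text
time_s: 2.37
eef_pos: [0.5607, -0.0864, 0.2186]
eef_rot: [0.062, 0.912, -0.149, 0.377]
wrist_force: [-0.0, -0.1, -0.7]
opening: 0.603
grasp_force: 0.0
```

```bash
python3 -c "
from h import *
go(P(-97,0,213),45,0)
c=cam('side');d=cam('top'); cv2.imwrite('pics/b.png',np.hstack([cv2.resize(c['img'][120:260,240:380],(400,400)),cv2.resize(d['img'][120:260,270:410],(400,400))])[...,::-1])"
```

```text
shift mm [-0.5 -3.1  1.4] turn [ 0.24  0.05 -0.15] target [ 0.562 -0.084  0.217] t 2.3667 F [-0.  -0.1 -0.7] open 0.6 q [-0.38 -0.15  2.22  0.15  0.29  1.39]
```

View pics/b.png

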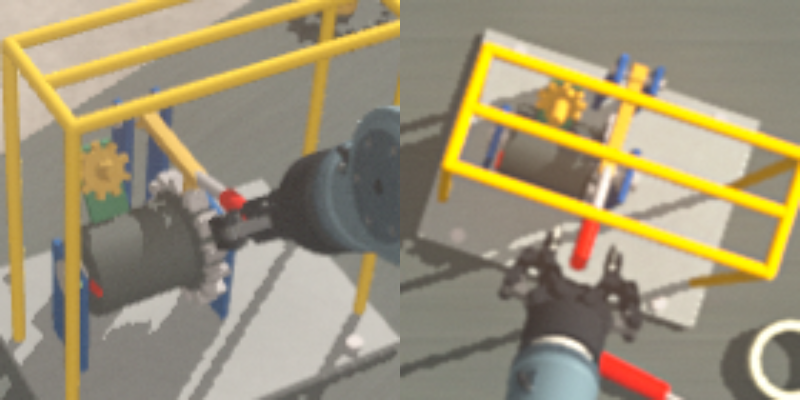

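The red handle lies between the two fingers (right crop: fingers at about (555,240) and (612,245), handle at (585,240)). Close gently and watch the side force.

Call:
servo_tool:
  series: "0.2 0 -0.0015 0 0 0 0;0.3 0 -0.0015 0 0 0 0;0.4 0 -0.0015 0 0 0 0;0.45 0 -0.0015 0 0 0 0;0.5 0 -0.0015 0 0 0 0;0.55 0 -0.0015 0 0 0 0"

```text
time_s: 2.97
eef_pos: [0.5614, -0.0844, 0.2206]
eef_rot: [0.063, 0.912, -0.147, 0.379]
wrist_force: [-17.0, -12.6, 7.9]
opening: 0.23
grasp_force: 8.6
```

Call:
servo_tool:
  series: "0.5 0 0.001 -0.002 0 0 0;0.5 0 0.0015 -0.003 0 0 0;0.5 0 0.0015 -0.003 0 0 0"

```text
time_s: 3.22
eef_pos: [0.5593, -0.0834, 0.2224]
eef_rot: [0.061, 0.912, -0.147, 0.379]
wrist_force: [-1.2, -0.8, 0.9]
opening: 0.25
grasp_force: 0.5
```

Call:
servo_tool:
  series: "0.56 0 0 0 0 0 0;0.62 0 0 -0.0005 0 0 0;0.7 0 0 -0.001 0 0 0;0.8 0 0 -0.001 0 0 0;1 0 0 -0.001 0 0 0;1 0 0 -0.001 0 0 0"

```text
time_s: 3.72
eef_pos: [0.5587, -0.0846, 0.2228]
eef_rot: [0.063, 0.912, -0.147, 0.379]
wrist_force: [-0.5, -11.5, -2.1]
opening: 0.18
grasp_force: 58.8
```

Call:
servo_tool:
  series: "1 0.004 0.001 -0.0025 0 0 0;1 0.008 0.001 -0.005 0 0 0;1 0.0125 0.001 -0.0075 0 0 0;1 0.0167 0.001 -0.0099 0 0 0;1 0.021 0.001 -0.012 0 0 0;1 0.021 0.001 -0.012 0 0 0"

```text
time_s: 4.22
eef_pos: [0.5647, -0.0869, 0.2464]
eef_rot: [0.062, 0.912, -0.147, 0.378]
wrist_force: [3.3, -7.2, -4.6]
opening: 0.178
grasp_force: 61.5
```

Call:
servo_tool:
  series: "1 0.004 0.0005 -0.002 0 0 0;1 0.008 0.0005 -0.0038 0 0 0;1 0.012 0.0005 -0.0055 0 0 0;1 0.015 0.0005 -0.0067 0 0 0;1 0.015 0.0005 -0.0067 0 0 0;1 0.015 0.0005 -0.0067 0 0 0"

```text
time_s: 4.72
eef_pos: [0.5696, -0.0881, 0.2611]
eef_rot: [0.061, 0.912, -0.146, 0.378]
wrist_force: [-0.1, -0.2, -1.3]
opening: -0.003
grasp_force: 0.0
```

```bash
python3 -c "
from h import *
go(P(-97,0,213),45,0)
c=cam('side');d=cam('top'); cv2.imwrite('pics/c.png',np.hstack([cv2.resize(c['img'][120:260,240:380],(400,400)),cv2.resize(d['img'][120:260,270:410],(400,400))])[...,::-1])"
```

```text
shift mm [-36.9  -2.   25.1] turn [ 0.06 -0.04  0.03] target [ 0.562 -0.084  0.217] t 4.7167 F [-0.1 -0.2 -1.3] open -0.0 q [-0.38 -0.21  2.17  0.11  0.4   1.42]
```

View pics/c.png

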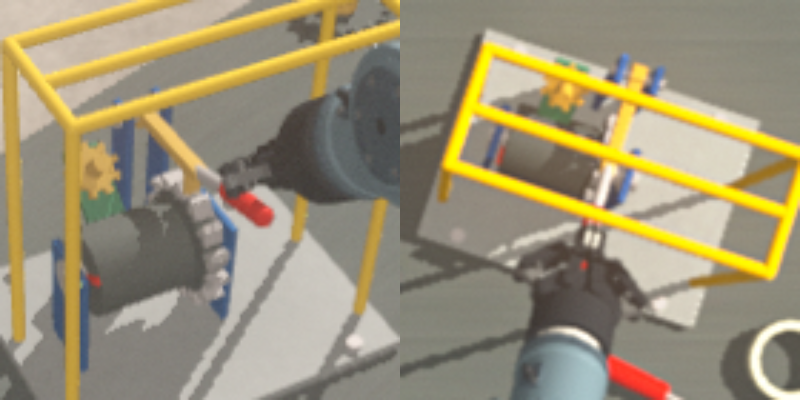

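The fingers slipped off over the top of the handle (it lies below the shut fingers at left crop (245,205)); the grip was too shallow and 3 mm off in y. Reopen and go 8 mm deeper.

Call:
servo_tool:
  series: "0.4 0 0 -0.01 0 0 0;0 0 0 -0.01 0 0 0;-0.2 0 0 -0.01 0 0 0;-0.2 0 0 -0.01 0 0 0;-0.2 0 0 -0.01 0 0 0"

```text
time_s: 5.23
eef_pos: [0.563, -0.0863, 0.268]
eef_rot: [0.061, 0.912, -0.147, 0.378]
wrist_force: [-0.1, 0.0, -0.3]
opening: 0.598
grasp_force: 0.0
```

```bash
python3 -c "
from h import *
go(P(-97,-3,205),45,0)
for n in('side','top'):
    c=cam(n);W=pts(c);i=cv2.cvtColor(c['img'],cv2.COLOR_RGB2HSV).astype(int)
    r=((i[...,0]<6)|(i[...,0]>174))&(i[...,1]>150)&(W[...,2]>.18)&(W[...,2]<.3)&(W[...,0]>.5)&(W[...,0]<.7)
    L=(W[r]-O)@Rp*1000; L=L[np.argsort(L[:,0])]; print(n,L[::6].round(0).tolist())
"
```

```text
shift mm [-42.6   0.7  40.5] turn [ 0.09 -0.05  0.01] target [ 0.561 -0.087  0.209] t 5.2333 F [-0.1  0.  -0.3] open 0.6 q [-0.38 -0.24  2.17  0.11  0.42  1.42]
side [[-133.0, 53.0, 282.0], [-115.0, -3.0, 218.0], [-114.0, 4.0, 217.0], [-111.0, -3.0, 218.0], [-109.0, 1.0, 217.0], [-106.0, 2.0, 216.0], [-104.0, 3.0, 217.0], [-101.0, 4.0, 215.0], [-98.0, 7.0, 210.0], [-96.0, 3.0, 213.0], [-92.0, 1.0, 215.0], [-89.0, -0.0, 215.0], [-86.0, 7.0, 207.0], [-83.0, 3.0, 212.0], [-80.0, 4.0, 210.0], [-77.0, 3.0, 213.0], [-75.0, -4.0, 212.0], [-71.0, 6.0, 206.0], [-66.0, 6.0, 205.0]]
top [[-113.0, 1.0, 212.0], [-109.0, 6.0, 219.0], [-106.0, 6.0, 213.0], [-102.0, 5.0, 217.0], [-99.0, -6.0, 217.0], [-96.0, -6.0, 214.0], [-92.0, -8.0, 207.0], [-89.0, -0.0, 213.0], [-85.0, -2.0, 213.0], [-82.0, -2.0, 208.0], [-79.0, -3.0, 212.0], [-76.0, -2.0, 211.0], [-73.0, -4.0, 213.0], [-70.0, -3.0, 212.0], [-67.0, 6.0, 208.0]]
```

Call:
servo_tool:
  series: "-0.2 -0.015 0.0005 0.015 0 0 0;-0.2 -0.028 0.0005 0.028 0 0 0;-0.2 -0.038 0.0005 0.036 0 0 0;-0.2 -0.044 0.0005 0.042 0 0 0;-0.2 -0.044 0.0005 0.042 0 0 0;0 -0.044 0.0005 0.042 0 0 0;0.2 -0.044 0.0005 0.042 0 0 0;0.4 -0.044 0.0005 0.042 0 0 0;0.4 -0.044 0.0005 0.042 0 0 0"

```text
time_s: 6.08
eef_pos: [0.5622, -0.0866, 0.2088]
eef_rot: [0.062, 0.912, -0.147, 0.379]
wrist_force: [-0.1, 0.1, 0.4]
opening: 0.303
grasp_force: 0.0
```

Call:
servo_tool:
  series: "0.45 0 0 0 0 0 0;0.5 0 0 0 0 0 0;0.55 0 0 0 0 0 0;0.55 0 0 0 0 0 0"

```text
time_s: 6.42
eef_pos: [0.5616, -0.0864, 0.2078]
eef_rot: [0.062, 0.912, -0.147, 0.378]
wrist_force: [-0.1, -0.3, -0.4]
opening: 0.224
grasp_force: 0.0
```

Call:
servo_tool:
  series: "0.58 0 0 0 0 0 0;0.62 0 0 0 0 0 0;0.7 0 0 0 0 0 0;0.85 0 0 0 0 0 0;1 0 0 0 0 0 0;1 0 0 0 0 0 0"

```text
time_s: 6.92
eef_pos: [0.5616, -0.0861, 0.2078]
eef_rot: [0.061, 0.912, -0.147, 0.378]
wrist_force: [-2.3, 4.9, 3.4]
opening: 0.193
grasp_force: 58.3
```

Call:
servo_tool:
  series: "1 0.0039 0 -0.0028 0 0 0;1 0.0078 0 -0.0056 0 0 0;1 0.0117 0 -0.0083 0 0 0;1 0.0155 0 -0.0108 0 0 0;1 0.0155 0 -0.0108 0 0 0"

```text
time_s: 7.33
eef_pos: [0.564, -0.0869, 0.2251]
eef_rot: [0.061, 0.913, -0.147, 0.377]
wrist_force: [1.4, 2.4, -1.6]
opening: 0.192
grasp_force: 59.9
```

Call:
servo_tool:
  series: "1 0.004 0 -0.0023 0 0 0;1 0.008 0 -0.0046 0 0 0;1 0.012 0 -0.0069 0 0 0;1 0.0164 0 -0.0092 0 0 0;1 0.0164 0 -0.0092 0 0 0"

```text
time_s: 7.75
eef_pos: [0.5695, -0.0887, 0.2449]
eef_rot: [0.061, 0.912, -0.146, 0.378]
wrist_force: [-1.4, 3.8, -3.3]
opening: 0.195
grasp_force: 60.5
```

Holding at about 0.2; a little higher, then wait for the drum.

Call:
servo_tool:
  series: "1 0.003 0 -0.0015 0 0 0;1 0.005 0 -0.0025 0 0 0;1 0.005 0 -0.0025 0 0 0;1 0.005 0 -0.0025 0 0 0;1 0.005 0 -0.0025 0 0 0;1 0.005 0 -0.0025 0 0 0;1 0.005 0 -0.0025 0 0 0;1 0.005 0 -0.0025 0 0 0;1 0.005 0 -0.0025 0 0 0;1 0.005 0 -0.0025 0 0 0;1 0.005 0 -0.0025 0 0 0;1 0.005 0 -0.0025 0 0 0"

```text
time_s: 8.75
eef_pos: [0.571, -0.0893, 0.2494]
eef_rot: [0.061, 0.912, -0.146, 0.378]
wrist_force: [0.2, 5.3, -3.1]
opening: 0.191
grasp_force: 59.8
```

Call:
servo_tool:
  series: "1 0 0 0 0 0 0;1 0 0 0 0 0 0;1 0 0 0 0 0 0;1 0 0 0 0 0 0;1 0 0 0 0 0 0;1 0 0 0 0 0 0;1 0 0 0 0 0 0;1 0 0 0 0 0 0;1 0 0 0 0 0 0;1 0 0 0 0 0 0;1 0 0 0 0 0 0;1 0 0 0 0 0 0"

```text
time_s: 9.75
eef_pos: [0.5711, -0.0893, 0.2494]
eef_rot: [0.061, 0.912, -0.146, 0.378]
wrist_force: [0.6, 6.0, -2.6]
opening: 0.19
grasp_force: 59.8
```

Call:
servo_tool:
  series: "1 0 0 0 0 0 0;1 0 0 0 0 0 0;1 0 0 0 0 0 0;1 0 0 0 0 0 0;1 0 0 0 0 0 0;1 0 0 0 0 0 0;1 0 0 0 0 0 0;1 0 0 0 0 0 0;1 0 0 0 0 0 0;1 0 0 0 0 0 0;1 0 0 0 0 0 0;1 0 0 0 0 0 0"

```text
time_s: 10.75
eef_pos: [0.5711, -0.0893, 0.2494]
eef_rot: [0.061, 0.912, -0.146, 0.378]
wrist_force: [0.9, 5.4, -2.8]
opening: 0.194
grasp_force: 59.8
```

Call:
servo_tool:
  series: "1 0 0 0 0 0 0;1 0 0 0 0 0 0;1 0 0 0 0 0 0;1 0 0 0 0 0 0;1 0 0 0 0 0 0;1 0 0 0 0 0 0;1 0 0 0 0 0 0;1 0 0 0 0 0 0;1 0 0 0 0 0 0;1 0 0 0 0 0 0;1 0 0 0 0 0 0;1 0 0 0 0 0 0"

```text
time_s: 11.75
eef_pos: [0.5711, -0.0893, 0.2494]
eef_rot: [0.061, 0.912, -0.146, 0.378]
wrist_force: [0.3, 5.0, -4.1]
opening: 0.197
grasp_force: 59.8
```

```bash
python3 -c "
from h import *
c=cam('side');d=cam('top'); cv2.imwrite('pics/d.png',np.hstack([cv2.resize(c['img'][120:260,240:380],(400,400)),cv2.resize(d['img'][120:260,270:410],(400,400))])[...,::-1])
for n,c in(('side',c),('top',d)):
    W=pts(c);i=cv2.cvtColor(c['img'],cv2.COLOR_RGB2HSV).astype(int);L=(W-O)@Rp*1000
    g=(i[...,0]>40)&(i[...,0]<85)&(i[...,1]>80)&(abs(L[...,1]-65)<40)&(abs(L[...,0])<130)&(L[...,2]>30); print(n,g.sum(),L[g].mean(0),L[g].max(0),L[g].min(0))
"
```

```text
<string>:6: RuntimeWarning: Mean of empty slice.
  ret = um.true_divide(
Traceback (most recent call last):
ValueError: zero-size array to reduction operation maximum which has no identity
```

View pics/d.png

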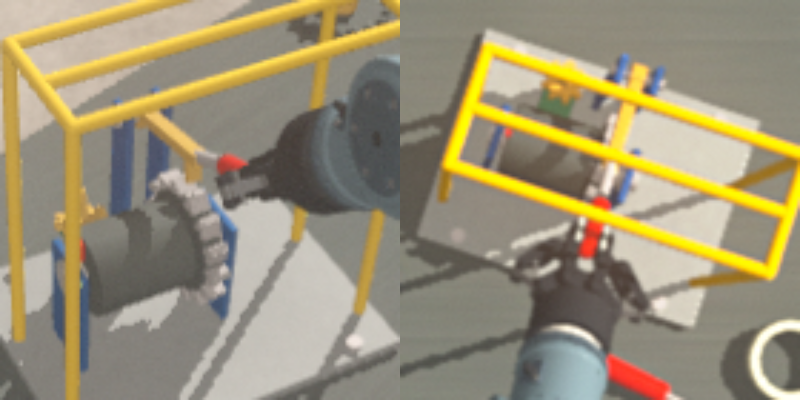

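The handle is held up at left crop (232,162) and the gear has dropped to (78,215), still perhaps moving; check for rest.

```bash
cat > br.py <<'E'
from h import *
c=cam('top');W=pts(c);i=cv2.cvtColor(c['img'],cv2.COLOR_RGB2HSV).astype(int);L=(W-O)@Rp*1000
b=(abs(L[...,1]-65)<16)&(L[...,0]>45)&(L[...,0]<130)&(L[...,2]>20)&(L[...,2]<300)
g=b&(i[...,0]>35)&(i[...,0]<90)&(i[...,1]>60)
y=b&(i[...,0]>15)&(i[...,0]<32)&(i[...,1]>120)
for k,m in(("green",g),("brass",y)):
    if m.sum(): print(k,m.sum(),np.median(L[m],0).round(1),L[m].min(0).round(),L[m].max(0).round())
print(ctrl.get_obs()["time_s"])
E
python3 br.py
```

```text
green 47 [52.8 65.5 90.7] [46. 49. 83.] [ 66.  80. 100.]
brass 76 [73.4 65.3 93.3] [60. 49. 83.] [100.  80. 120.]
11.9
```

Call:
servo_tool:
  series: "1 0 0 0 0 0 0;1 0 0 0 0 0 0;1 0 0 0 0 0 0;1 0 0 0 0 0 0;1 0 0 0 0 0 0;1 0 0 0 0 0 0;1 0 0 0 0 0 0;1 0 0 0 0 0 0;1 0 0 0 0 0 0;1 0 0 0 0 0 0;1 0 0 0 0 0 0;1 0 0 0 0 0 0"

```text
time_s: 12.9
eef_pos: [0.5711, -0.0893, 0.2494]
eef_rot: [0.061, 0.912, -0.146, 0.378]
wrist_force: [0.8, 4.3, -3.4]
opening: 0.192
grasp_force: 59.8
```

```bash
python3 br.py
```

```text
green 46 [52.4 65.2 91.3] [45. 49. 84.] [66. 80. 98.]
brass 76 [73.8 65.2 93.3] [60. 49. 79.] [100.  80. 118.]
12.95
```

At rest, on the line expected for drum 0 (z 91 at x 52). Lower the pawl.

Call:
servo_tool:
  series: "1 -0.005 0 0.0025 0 0 0;1 -0.01 0 0.0052 0 0 0;1 -0.015 0 0.0083 0 0 0;1 -0.0195 0 0.011 0 0 0;1 -0.024 0 0.0137 0 0 0;1 -0.0285 0 0.0168 0 0 0;1 -0.033 0 0.02 0 0 0;1 -0.037 0 0.0225 0 0 0;1 -0.037 0 0.0225 0 0 0;1 -0.037 0 0.0225 0 0 0"

```text
time_s: 13.78
eef_pos: [0.5624, -0.0864, 0.2091]
eef_rot: [0.062, 0.911, -0.147, 0.38]
wrist_force: [-3.4, 7.5, 2.2]
opening: 0.195
grasp_force: 62.7
```

Down; release slowly, then back out along the tool axis.

Call:
servo_tool:
  series: "0.5 0 0 0 0 0 0;0.3 0 0 0 0 0 0;0 0 0 0 0 0 0;-0.3 0 0 0 0 0 0;-0.3 0 0 0 0 0 0;-0.3 0 0 0 0 0 0"

```text
time_s: 14.28
eef_pos: [0.5616, -0.0867, 0.2077]
eef_rot: [0.062, 0.912, -0.147, 0.378]
wrist_force: [-0.2, -0.3, 0.5]
opening: 0.651
grasp_force: 0.0
```

Call:
servo_tool:
  series: "-0.3 0 0 -0.01 0 0 0;-0.3 0 0 -0.03 0 0 0;-0.3 0 0 -0.06 0 0 0;-0.3 0 0 -0.09 0 0 0;-0.3 0 0 -0.12 0 0 0;-0.3 0 0 -0.12 0 0 0;-0.3 0 0 -0.12 0 0 0;-0.3 0 0 -0.12 0 0 0"

```text
time_s: 14.95
eef_pos: [0.4809, -0.0597, 0.2919]
eef_rot: [0.062, 0.912, -0.147, 0.378]
wrist_force: [-0.3, 0.1, -1.1]
opening: 0.648
grasp_force: 0.0
```

```bash
python3 br.py; python3 -c "
from h import *
for n in('side','top'):
    c=cam(n);W=pts(c);i=cv2.cvtColor(c['img'],cv2.COLOR_RGB2HSV).astype(int)
    L=(W-O)@Rp*1000
    r=((i[...,0]<6)|(i[...,0]>174))&(i[...,1]>150)&(L[...,2]>180)&(L[...,2]<260)&(abs(L[...,1])<9)&(abs(L[...,0]+85)<40)
    l=L[r]; print(n,np.polyfit(l[:,0]+85,l[:,2],1),np.median(l,0))
    cv2.imwrite('pics/e_%s.png'%n,c['img'][...,::-1])
"
```

```text
green 47 [52.4 64.5 91.6] [46. 49. 84.] [ 65.  80. 100.]
brass 75 [74.4 65.7 93.9] [60. 49. 83.] [ 99.  80. 117.]
15.0
side [-1.65229172e-01  2.11467984e+02] [-89.84192278   2.9050018  212.39231453]
top [ -0.21740085 213.03349627] [-88.47267078  -0.28732238 214.25915408]
```

View pics/e_side.png

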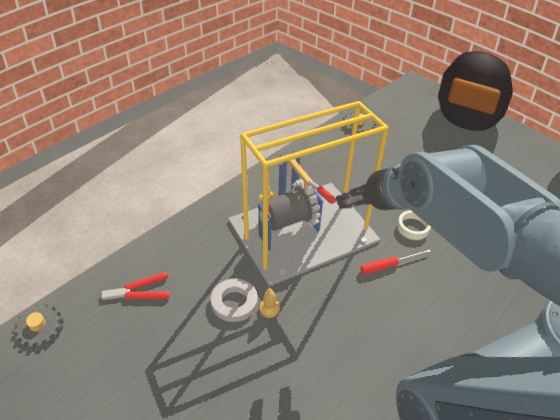

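The gripper is clear of the handle, which lies at (326,193). Its top is at z 213 mm at the centre, as expected for a pawl fully down, and the drum and loose things are in place.

```bash
python3 -c "
from bench import ctrl
print(ctrl.hand_in())"
```

```text
the job is handed in; nothing more can be done
None
```

The job is handed in: the drum ran fully back with the pawl held up, the pawl is down in the teeth and released (the first grip slipped off and the second held), and the loose things look unmoved in the last picture; no verdict was returned.

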